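# Seal the blue-lidded food tub, corner by corner

## Task

Two food tubs stand on the worktop with the corners of their lids popped up off the seal. Close the one with the blue lid airtight: press its four corners down one after another until the lid is flush all round, leaving the tub standing where it is. Do not touch the cream-lidded tub, which is still airing.

Things in the scene. Friction and masses are not known exactly. Their poses are not given: they have to be found in the camera images.
- blue_tub: White food tub, blue lid, 170 x 130 mm over the lid, 75 mm high sealed, 0.5 to 1 kg, loose. Origin: centre of its underside; x along the long side, y along the short, z up. The lid bends along four lines joining the middles of its sides: its diamond-shaped middle is seated; its four corner flaps are up 12 to 19 degrees. A flap yields to 4 N at its thumb mark, stays where left, stops hard when flush.
- cream_tub: The same tub in every size, but with a cream lid, its corner flaps popped up too; not to be touched. Origin: centre of its underside.
- blue_tub_corner1 (a point): Place to press, on the top of the blue lid at the lighter round thumb mark (22 mm across) of its corner flap at the tub's -x, +y corner: 68 mm along the tub's x and 50 mm along its y from the tub's centre. It is 75 mm above the tub's underside when the flap is seated, 6 to 10 mm higher while popped up (orange seal showing below).
- blue_tub_corner2 (a point): Place to press, on the top of the blue lid at the lighter round thumb mark (22 mm across) of its corner flap at the tub's -x, -y corner: 68 mm along the tub's x and 50 mm along its y from the tub's centre. It is 75 mm above the tub's underside when the flap is seated, 6 to 10 mm higher while popped up (orange seal showing below).
- blue_tub_corner3 (a point): Place to press, on the top of the blue lid at the lighter round thumb mark (22 mm across) of its corner flap at the tub's +x, -y corner: 68 mm along the tub's x and 50 mm along its y from the tub's centre. It is 75 mm above the tub's underside when the flap is seated, 6 to 10 mm higher while popped up (orange seal showing below).
- blue_tub_corner4 (a point): Place to press, on the top of the blue lid at the lighter round thumb mark (22 mm across) of its corner flap at the tub's +x, +y corner: 68 mm along the tub's x and 50 mm along its y from the tub's centre. It is 75 mm above the tub's underside when the flap is seated, 6 to 10 mm higher while popped up (orange seal showing below).

How it is judged:
At the end, for the whole second after the job is handed in: All four thumb marks of the blue lid are less than 2 mm above their seated height (flush with the lid's middle); the blue tub stands upright (within about 6 degrees), at rest, less than 30 mm from where it stood (z of each of blue_tub_corner1, blue_tub_corner2, blue_tub_corner3, blue_tub_corner4 in the frame of blue_tub below 0.077 m and distance of blue_tub from where it was at the start of the episode below 0.03 m and angle between blue_tub's own z axis and vertical below 0.1 rad and linear speed of blue_tub below 0.02 m/s); the robot touches nothing.
It fails at once if the robot touches the cream-lidded tub (contact force between the arm and cream_tub above 1 N).
It fails at once if the fingers touch the cream-lidded tub (contact force between the fingers and cream_tub above 1 N).
It fails at once if the cream-lidded tub is pushed along (distance of cream_tub from where it was at the start of the episode above 0.015 m).
It also fails if it takes over 48 s, if anything falls off the work surface, if the arm or the gripper's body presses on something with over 40 N, if the wrist force passes 120 N, or if a joint passes its speed limit or range.

## Robot

A 7-joint arm with a two-finger parallel gripper is mounted at the origin on a cart in front of the work surface, level with it; the furniture and walls round the work are solid. World frame = base frame: x ahead of the robot, y to its left, z up, the work surface at z = 0. Lengths are in m, angles in rad, forces in N, time in s.
With the tool pointing down it reaches from about 0.425 to 1.025 m from the base axis. Payload 9.4 kg.
Tool frame: the origin (TCP) lies between the finger pads; the fingertips stand finger_overhang ahead of it and the grasp point (between the pads) lies 2 mm behind it (finger_overhang is the distance from the TCP to the fingertips, in m); z points along the fingers, y is the direction in which the jaws open and shut (so a half turn about z gives the same grasp; the last joint's range is limited). The gripper opens to 85 mm and grips with 20 to 120 N. Pads are 22 mm wide; open, the fingers measure 114 mm over their backs; the gripper's body (76 mm by 85 mm) begins 54 mm behind the grasp point. The pads swing forward as they close: fully open they stand 13 mm farther back than shut.
Start: joints at [-1.342, 0.599, -0.003, 1.599, 0.002, 0.943, -0.08], TCP at [0.218, 0.691, 0.248] pointing down, gripper open.
Joint ranges: [-2.57, 2.57], [-0.35, 1.97], [-1.29, 1.29], [0.11, 2.56], [-1.05, 4.19], [0.11, 1.86], [-2.63, 2.63]. Speed limits (rad/s): [2.22, 2.22, 3.01, 3.01, 3.14, 3.14, 3.14].

## Interface

Orientations are given as [roll, pitch, yaw] about the fixed x, y, z axes, in that order (R = Rz(yaw) Ry(pitch) Rx(roll)).
In Python, from bench import observe, camera, camera_info, hand_in, recognise, finger_overhang gives the robot as it stands.
- The arm moves only by the tool apply_moves, never from a script. Its argument "steps" is a list of rows, each a list of 5 numbers: the closure, from -1 (fully open) to 1 (shut), so that 0 is half open, then the shift along the tool's x, y, z in cm, then the turn about the tool's z in degrees. A call has 1 to 20 rows; each row is the pose to reach, as a shift and turn from the pose commanded when the call began, along the tool's axes at that moment; what a row does not reach only later rows make up. A row lasts 1/12 s, in which the tool goes at most 41.7 mm and 7.16 degrees, less where a joint would pass 70% of its speed; a pose out of reach is approached as far as the arm can. A call with a gripper value outside its range is refused whole. The fingers move at their own pace and stop on an object; the grip force is fixed at half the most. Time passes only in rows, so rows that repeat a pose let the fingers close. It gives the time, the measured TCP pose, the force and the opening at its end, in the units of the state.
- observe(): the state, without advancing time (a new reading comes with each control period).
- camera(name): name is "scene" or "top" or "wrist"; returns the picture (400x640x3 uint8, blue, green, red); there is no depth.
- camera_info(name): a dict with "fx", "fy", "cx", "cy" (pixels), "rvec" (rotation vector, rad) and "tvec" (3), from world to camera coordinates, as OpenCV has them. Camera axes: x right, y down, z forward; pixel columns grow to the right and rows downward; lengths in m; the calibration is good to about 2 mm. A picture is of the moment at which its call begins: read the wrist's pose just before it. camera_info takes no time and is no camera call; for the wrist camera it gives the pose at the moment of the call.
- hand_in(): hands the job in, once; it reports no verdict.
Trained networks look in the newest picture that a camera, given by its name, has taken for a name from the list of things; names that differ only in an ending like _2 or _b are one class to them, and where a whole thing is asked for, a point or a joint stands for the part that bears it (a point fixed in the world has none). Each returns a list of dicts, best first, with "score" (0 to 1); they miss things now and then, are a little off and sometimes report something else, mostly with a low value. They report only what shows in the picture. A call takes as long as a camera call.
- recognise(camera, name): "xyz" ([x, y, z] in m, in world coordinates, good to about 4 mm: the middle of the surface that is visible of it).
The state is a dict: "time_s": time; "joint_pos": joint angles; "joint_velocities": joint speeds; "tau": joint torques, N m; "eef_pos": TCP position; "eef_rot": TCP orientation; "wrist_force": force on the tool from outside, world axes, zero at the start; "torque": the same for the moment, N m; "gripper_width": finger opening in m.
Only numpy, scipy, OpenCV 4.12 (cv2) and the standard library are available. Lean on these libraries where they do the work, as an engineer would, in place of code of your own. Each camera call takes 0.05 s, during which the arm holds its last target.

## Working session

There is one attempt and no reset: what is moved stays moved. The work goes in short steps, Python scripts to look and compute and a tool call to move; the robot and the scene stay as the last step left them, time stands still between calls to the robot, and variables do not carry over. Pictures are saved under pics/ and viewed, and the job is handed in when it is done.

Besides the shell and the picture viewer there is one more tool, called after "Request:" as a command line: name --pt "numbers of a row" for each row, then --argument value for the rest. apply_moves: Moves the arm, as the interface text tells. Its arguments: {"type":"object","properties":{"steps":{"type":"array"}},"required":["steps"]}

```bash
mkdir -p pics; ls; python3 - <<'E'
from bench import *
import cv2
print(observe()); print(finger_overhang)
for c in ["scene","top"]:
    cv2.imwrite(f"pics/{c}0.png",camera(c)); print(c,camera_info(c))
    for n in ["blue_tub","cream_tub","blue_tub_corner1"]:
        print(c,n,[(round(d["score"],2),[round(float(v),3) for v in d["xyz"]]) for d in recognise(c,n)])
E
```

```text
pics
{'time_s': 0.0, 'joint_pos': array([-1.34172522,  0.60011966, -0.00255452,  1.60013992,  0.00178655,
        0.94287906, -0.0798121 ]), 'joint_velocities': array([ 1.78423424e-03, -4.81966861e-05,  1.24020431e-04,  1.84435426e-03,
       -2.54438811e-03,  1.36646591e-03, -2.22008007e-04]), 'tau': array([ 3.84153891e-04, -7.76451659e+01,  1.56456515e+00, -2.58021927e+01,
        1.21538242e-02,  8.93300370e-03, -2.42726441e-05]), 'eef_pos': array([0.21811538, 0.69094513, 0.24741712]), 'eef_rot': array([-3.14005398e+00,  1.24575967e-04,  2.83586946e+00]), 'wrist_force': array([-0.29127328, -1.2175176 ,  0.50619078]), 'torque': array([0.11490714, 0.01491179, 0.00803389]), 'gripper_width': 0.08520918015479909}
0.017
scene {'fx': 519.1783927527373, 'fy': 519.1783927527373, 'cx': 324.3726953835626, 'cy': 203.73225524249298, 'rvec': array([ 0.74361311, -2.39883664,  1.37059803]), 'tvec': array([0.41896729, 0.24502507, 0.76625017])}
scene blue_tub [(0.81, [0.531, -0.162, 0.074])]
scene cream_tub [(0.87, [0.54, 0.217, 0.077])]
scene blue_tub_corner1 [(0.92, [0.468, -0.195, 0.078]), (0.81, [0.505, -0.123, 0.077]), (0.69, [0.585, -0.254, 0.078]), (0.68, [0.617, -0.162, 0.079]), (0.52, [0.528, -0.163, 0.072])]
top {'fx': 466.363082823128, 'fy': 466.363082823128, 'cx': 331.5828630219997, 'cy': 194.88481743607366, 'rvec': array([ 2.15199267, -2.17374053,  0.09906412]), 'tvec': array([-0.00614706,  0.53033582,  1.06504441])}
top blue_tub [(0.89, [0.547, -0.191, 0.073]), (0.69, [0.624, -0.172, 0.077])]
top cream_tub [(0.97, [0.556, 0.197, 0.076])]
top blue_tub_corner1 [(0.82, [0.478, -0.205, 0.084]), (0.69, [0.586, -0.257, 0.082]), (0.65, [0.623, -0.171, 0.075]), (0.56, [0.515, -0.127, 0.075])]
```

View pics/top0.png

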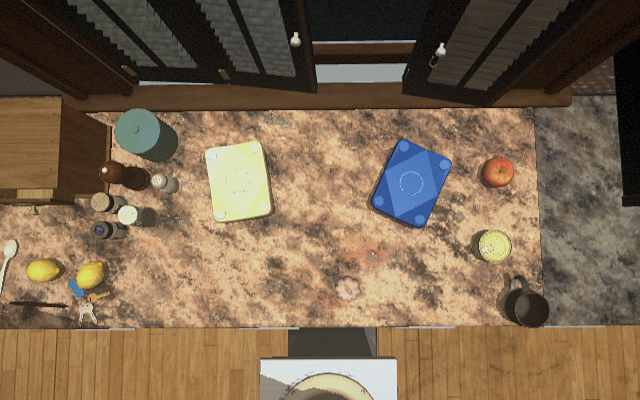

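View pics/scene0.png

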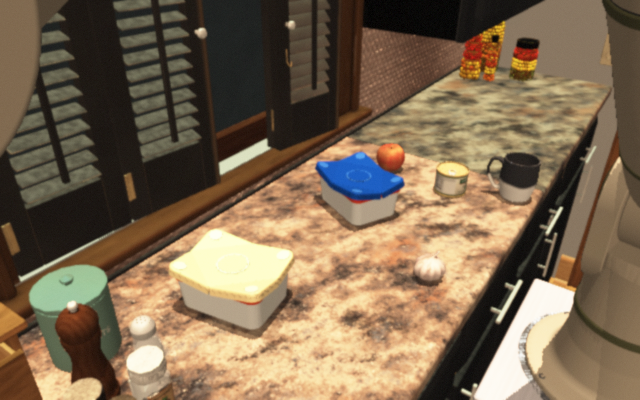

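```bash
cat > h.py <<'E'
import numpy as np,cv2
from scipy.optimize import least_squares
from scipy.spatial.transform import Rotation as R
def proj(ci,P): return cv2.projectPoints(np.array(P,float),ci["rvec"],ci["tvec"],np.array([[ci["fx"],0,ci["cx"]],[0,ci["fy"],ci["cy"]],[0,0,1.]]),None)[0][:,0]
def unproj(ci,uv,z):
    Rm=cv2.Rodrigues(ci["rvec"])[0]; c=-Rm.T@ci["tvec"]
    d=Rm.T@np.array([(uv[0]-ci["cx"])/ci["fx"],(uv[1]-ci["cy"])/ci["fy"],1.])
    return c+d*(z-c[2])/d[2]
def totool(o,target):
    return R.from_euler('xyz',o["eef_rot"]).inv().apply(np.array(target)-o["eef_pos"])*100
E
python3 - <<'E'
from bench import *
from h import *
im=cv2.imread("pics/top0.png"); ci=camera_info("top"); 
c=im[120:250,350:480]; cv2.imwrite("pics/crop.png",cv2.resize(c,None,fx=4.6,fy=4.6,interpolation=cv2.INTER_CUBIC))
s=cv2.imread("pics/scene0.png")[140:240,300:420]; cv2.imwrite("pics/crops.png",cv2.resize(s,None,fx=5,fy=5,interpolation=cv2.INTER_CUBIC))
E
```

```text
(no output)
```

View pics/crop.png

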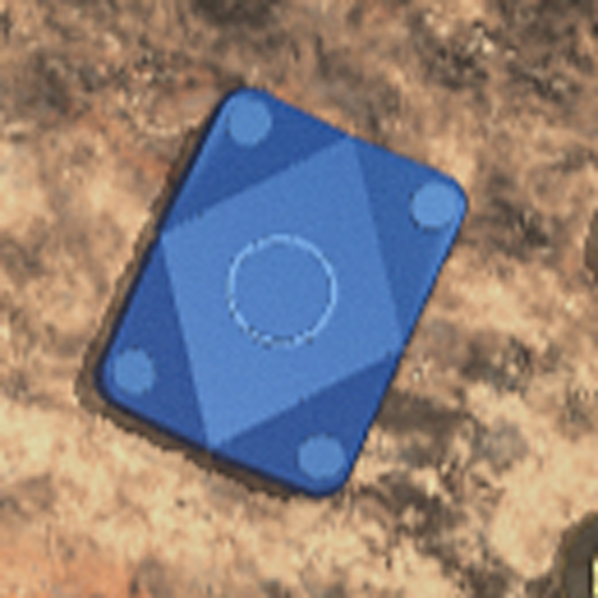

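View pics/crops.png

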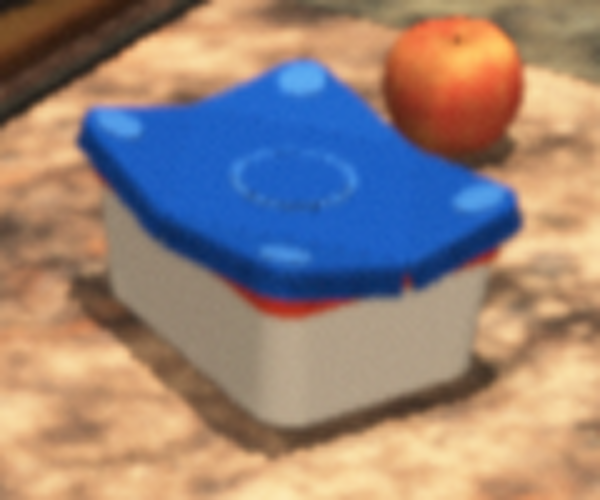

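```bash
python3 - <<'E'
from bench import *
from h import *
ci=camera_info("top"); o=observe()
names=["A","B","C","D"]
L=np.array([(250,121),(435,205),(133,371),(321,456)])/4.6+[350,120]-0.39
S=np.array([(302,80),(484,198),(119,124),(286,254)])/5+[300,140]-.4
Q=[unproj(ci,p,.083) for p in L]
si=camera_info("scene")
Qs=[unproj(si,p,.083) for p in S]
for n,q,qs in zip(names,Q,Qs): print(n,q.round(4),qs.round(4))
c=np.mean(Q,0);print(c.round(4), "sides",[np.linalg.norm(Q[a]-Q[b]).round(4) for a,b in((0,1),(0,2),(1,3))], np.degrees(np.arctan2(*(Q[0]-Q[2])[1::-1])))
for n,q in zip(names,Q): print(n,totool(o,[q[0],q[1],.12]).round(2))
print(totool(o,[.5,.3,.248]).round(2),totool(o,[.55,0,.248]).round(2),totool(o,[.55,-.1,.248]).round(2),totool(o,[Q[0][0],Q[0][1],.2]).round(2))
E
```

```text
A [ 0.6331 -0.1754  0.083 ] [ 0.5879 -0.2662  0.083 ]
B [ 0.5907 -0.2639  0.083 ] [ 0.466  -0.2112  0.083 ]
C [ 0.5114 -0.1161  0.083 ] [ 0.631  -0.1798  0.083 ]
D [ 0.4695 -0.2053  0.083 ] [ 0.5094 -0.1212  0.083 ]
[ 0.5512 -0.1902  0.083 ] sides [np.float64(0.0982), np.float64(0.1355), np.float64(0.1346)] -26.00086586239857
A [-65.66 -70.16  12.83]
B [-64.27 -79.88  12.83]
C [-52.26 -68.17  12.83]
D [-50.95 -77.94  12.83]
[-3.865e+01 -2.884e+01  2.000e-02] [-5.245e+01 -5.594e+01  3.000e-02] [-5.546e+01 -6.548e+01  3.000e-02] [-65.66 -70.17   4.83]
```

Request:
apply_moves --pt "1 -38.5 -29 0 0" --pt "1 -38.5 -29 0 0" --pt "1 -38.5 -29 0 0" --pt "1 -38.5 -29 0 0" --pt "1 -38.5 -29 0 0" --pt "1 -38.5 -29 0 0" --pt "1 -38.5 -29 0 0" --pt "1 -38.5 -29 0 0" --pt "1 -38.5 -29 0 0" --pt "1 -38.5 -29 0 0" --pt "1 -38.5 -29 0 0" --pt "1 -38.5 -29 0 0" --pt "1 -52.5 -56 0 0" --pt "1 -52.5 -56 0 0" --pt "1 -52.5 -56 0 0" --pt "1 -52.5 -56 0 0" --pt "1 -52.5 -56 0 0" --pt "1 -52.5 -56 0 0" --pt "1 -52.5 -56 0 0" --pt "1 -52.5 -56 0 0"

```text
time_s: 2.07
eef_pos: [0.5508, -0.0078, 0.2487]
eef_rot: [-3.139, 0.002, 2.829]
wrist_force: [0.5, -0.2, 0.5]
gripper_width: 0.0003
```

```bash
python3 - <<'E'
from bench import *
from h import *
o=observe(); print(o["time_s"],o["eef_pos"],o["eef_rot"],o["gripper_width"],o["wrist_force"])
print(totool(o,[.5105,-.1185,.2]).round(2))
E
```

```text
2.0667 [ 0.55080618 -0.0077944   0.24867166] [-3.13931959e+00  1.75737547e-03  2.82874059e+00] 0.00031469885356589405 [ 0.54292622 -0.20789086  0.5086959 ]
[  0.44 -11.76   4.89]
```

Request:
apply_moves --pt "1 0.4 -11.8 5 0" --pt "1 0.4 -11.8 5 0" --pt "1 0.4 -11.8 5 0" --pt "1 0.4 -11.8 5 0" --pt "1 0.4 -11.8 12 0" --pt "1 0.4 -11.8 12 0" --pt "1 0.4 -11.8 12 0" --pt "1 0.4 -11.8 12 0" --pt "1 0.4 -11.8 12 0"

```text
time_s: 2.82
eef_pos: [0.5116, -0.1119, 0.1294]
eef_rot: [3.141, 0.001, 2.836]
wrist_force: [-0.3, 0.2, -0.6]
gripper_width: -0.0001
```

```bash
python3 - <<'E'
from bench import *
from h import *
o=observe(); print(o["time_s"],o["eef_pos"],o["wrist_force"])
print(totool(o,[.5105,-.1185,.092]).round(2))
for c in ("scene","wrist","top"): cv2.imwrite(f"pics/{c}1.png",camera(c))
im=cv2.imread("pics/scene1.png")[120:260,280:440]
w=cv2.resize(cv2.imread("pics/top1.png")[100:260,340:500],(400,400))
cv2.imwrite("pics/c1.png",np.hstack([cv2.resize(im,(400,400)),w]))
E
```

```text
2.8167 [ 0.51164542 -0.11185742  0.12939128] [-0.27944729  0.23206622 -0.61864528]
[-0.09 -0.67  3.74]
```

View pics/c1.png

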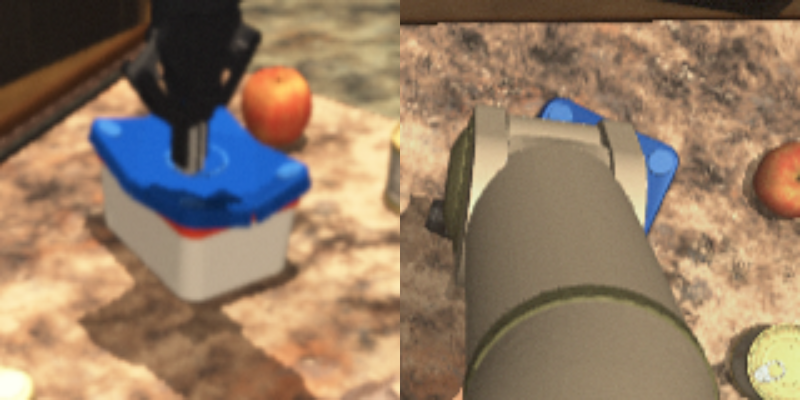

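View pics/wrist1.png

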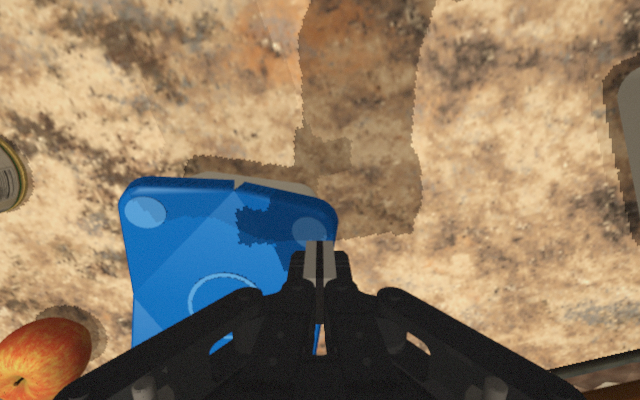

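```bash
python3 - <<'E'
from bench import *
from h import *
o=observe(); ci=camera_info("wrist")
print(o["time_s"],o["eef_pos"])
for p in ((310,231),(146,212)): print(unproj(ci,p,.083).round(4))
print(proj(ci,[o["eef_pos"]-[0,0,.017]]))
E
```

```text
2.9667 [ 0.51196811 -0.11191211  0.12996719]
[ 0.5106 -0.1176  0.083 ]
[ 0.4691 -0.2079  0.083 ]
[[319.56718758 254.02930563]]
```

Request:
apply_moves --pt "1 -0.1 -0.6 0 0" --pt "1 -0.1 -0.6 1 0" --pt "1 -0.1 -0.6 2 0" --pt "1 -0.1 -0.6 2.5 0" --pt "1 -0.1 -0.6 3 0" --pt "1 -0.1 -0.6 3.3 0" --pt "1 -0.1 -0.6 3.6 0" --pt "1 -0.1 -0.6 3.7 0" --pt "1 -0.1 -0.6 3.7 0"

```text
time_s: 3.72
eef_pos: [0.5098, -0.1176, 0.0917]
eef_rot: [3.141, -0.001, 2.836]
wrist_force: [-3.5, 3.0, 13.5]
gripper_width: 0.0
```

Request:
apply_moves --pt "1 0 0 0.1 0" --pt "1 0 0 0.2 0" --pt "1 0 0 0.2 0"

```text
time_s: 3.97
eef_pos: [0.5099, -0.1176, 0.0911]
eef_rot: [3.141, 0.0, 2.836]
wrist_force: [-5.9, 4.4, 33.4]
gripper_width: 0.0004
```

Request:
apply_moves --pt "1 0 0 -2 0" --pt "1 0 0 -4 0" --pt "1 1.2 -9.8 -4 0" --pt "1 1.2 -9.8 -4 0" --pt "1 1.2 -9.8 -4 0" --pt "1 1.2 -9.8 -4 0" --pt "1 1.2 -9.8 -4 0"

```text
time_s: 4.55
eef_pos: [0.4688, -0.209, 0.1292]
eef_rot: [-3.141, 0.0, 2.833]
wrist_force: [1.1, 0.9, 0.4]
gripper_width: -0.0003
```

```bash
python3 - <<'E'
from bench import *
from h import *
im=camera("wrist");o=observe(); ci=camera_info("wrist")
cv2.imwrite("pics/w2.png",im)
print(o["time_s"],o["eef_pos"],o["wrist_force"])
print(totool(o,[.469,-.208,.092]).round(2))
E
```

```text
4.6 [ 0.46936328 -0.20782419  0.12916402] [-0.00343658  0.83269524  0.41127479]
[ 0.03 -0.03  3.72]
```

View pics/w2.png

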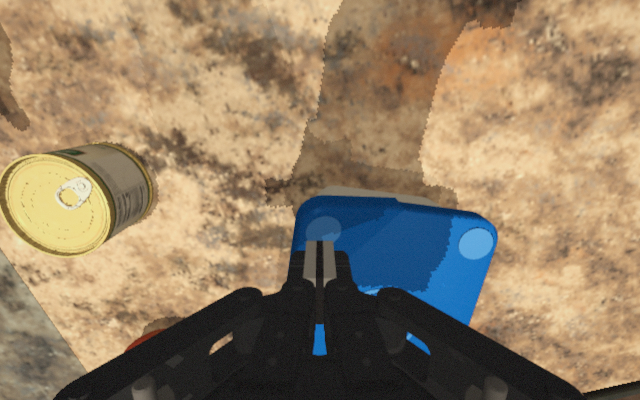

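Request:
apply_moves --pt "1 0 0 1 0" --pt "1 0 0 2 0" --pt "1 0 0 2.5 0" --pt "1 0 0 3 0" --pt "1 0 0 3.3 0" --pt "1 0 0 3.6 0" --pt "1 0 0 3.8 0" --pt "1 0 0 4 0" --pt "1 0 0 4 0"

```text
time_s: 5.35
eef_pos: [0.4687, -0.2075, 0.091]
eef_rot: [3.141, -0.0, 2.836]
wrist_force: [-8.0, 4.7, 35.7]
gripper_width: 0.0
```

Request:
apply_moves --pt "1 0 0 -2 0" --pt "1 0 0 -4 0" --pt "1 -13.2 -1.8 -4 0" --pt "1 -13.2 -1.8 -4 0" --pt "1 -13.2 -1.8 -4 0" --pt "1 -13.2 -1.8 -4 0" --pt "1 -13.2 -1.8 -4 0" --pt "1 -13.2 -1.8 -4 0"

```text
time_s: 6.02
eef_pos: [0.5894, -0.2646, 0.1286]
eef_rot: [3.141, -0.001, 2.836]
wrist_force: [-1.0, 0.2, 0.1]
gripper_width: 0.0001
```

```bash
python3 - <<'E'
from bench import *
from h import *
im=camera("wrist");o=observe(); ci=camera_info("wrist")
cv2.imwrite("pics/w3.png",im); np.save("ci3.npy",ci,allow_pickle=True)
print(o["time_s"],o["eef_pos"],o["wrist_force"])
print(totool(o,[.589,-.2645,.092]).round(2))
for n in ["blue_tub_corner3"]:
  print([(round(d["score"],2),[round(float(v),3) for v in d["xyz"]]) for d in recognise("wrist",n)])
E
```

```text
6.0667 [ 0.58857663 -0.26426328  0.12873358] [-0.92552213 -0.15239102 -0.45777137]
[-0.05 -0.01  3.67]
[(0.89, [0.616, -0.173, 0.08]), (0.88, [0.524, -0.128, 0.075]), (0.56, [0.491, -0.222, 0.074])]
```

View pics/w3.png

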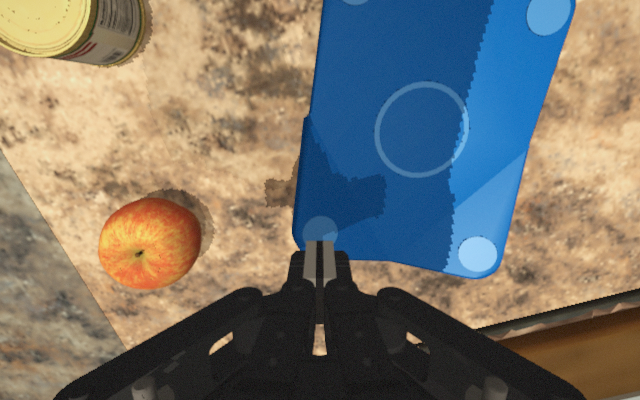

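Request:
apply_moves --pt "1 0 0 1 0" --pt "1 0 0 2 0" --pt "1 0 0 2.5 0" --pt "1 0 0 3 0" --pt "1 0 0 3.3 0" --pt "1 0 0 3.6 0" --pt "1 0 0 3.8 0" --pt "1 0 0 4 0" --pt "1 0 0 4 0"

```text
time_s: 6.87
eef_pos: [0.59, -0.2656, 0.0915]
eef_rot: [-3.141, 0.002, 2.835]
wrist_force: [-7.0, 0.2, 22.9]
gripper_width: 0.0
```

```bash
python3 - <<'E'
from bench import *
from h import *
ci=np.load("ci3.npy",allow_pickle=True).item()
for p,z in (((321,231),.083),((478,254),.083),((549,14),.075)): print(unproj(ci,p,z).round(4))
E
```

```text
[ 0.5885 -0.2633  0.083 ]
[ 0.633  -0.1743  0.083 ]
[ 0.5107 -0.1151  0.075 ]
```

Request:
apply_moves --pt "1 0 0 0.1 0" --pt "1 0 0 0.1 0" --pt "1 0 0 -2 0" --pt "1 0 0 -4 0" --pt "1 -1.3 9.8 -4 0" --pt "1 -1.3 9.8 -4 0" --pt "1 -1.3 9.8 -4 0" --pt "1 -1.3 9.8 -4 0" --pt "1 -1.3 9.8 -4 0" --pt "1 -1.3 9.8 -2 0" --pt "1 -1.3 9.8 -1.2 0" --pt "1 -1.3 9.8 -0.8 0" --pt "1 -1.3 9.8 -0.4 0" --pt "1 -1.3 9.8 -0.2 0" --pt "1 -1.3 9.8 0 0" --pt "1 -1.3 9.8 0.1 0" --pt "1 -1.3 9.8 0.1 0"

```text
time_s: 8.28
eef_pos: [0.6321, -0.176, 0.0913]
eef_rot: [3.141, 0.002, 2.835]
wrist_force: [-6.3, 3.1, 26.9]
gripper_width: -0.0002
```

Request:
apply_moves --pt "1 0 0 -4 0" --pt "1 0 0 -8 0" --pt "1 0 0 -14 0" --pt "1 0 0 -14 0" --pt "1 22 12 -14 0" --pt "1 22 12 -14 0" --pt "1 22 12 -14 0" --pt "1 22 12 -14 0" --pt "1 22 12 -14 0" --pt "1 22 12 -14 0" --pt "1 22 12 -14 0" --pt "1 22 12 -14 0" --pt "1 22 12 -14 0"

```text
time_s: 9.37
eef_pos: [0.4582, 0.0051, 0.2287]
eef_rot: [3.142, 0.001, 2.836]
wrist_force: [-0.3, -1.1, 0.7]
gripper_width: -0.0001
```

```bash
python3 - <<'E'
from bench import *
from h import *
o=observe(); print(o["time_s"],o["eef_pos"],o["wrist_force"])
for c in ("scene","top"): cv2.imwrite(f"pics/{c}9.png",camera(c))
im=cv2.imread("pics/scene9.png")[140:240,300:420]
w=cv2.resize(cv2.imread("pics/top9.png")[120:250,350:480],(400,400),interpolation=cv2.INTER_CUBIC)
cv2.imwrite("pics/c9.png",np.hstack([cv2.resize(im,(400,400),interpolation=cv2.INTER_CUBIC),w]))
E
```

```text
9.3667 [0.45815953 0.00509895 0.22868202] [-0.33510486 -1.11881792  0.73804934]
```

View pics/c9.png

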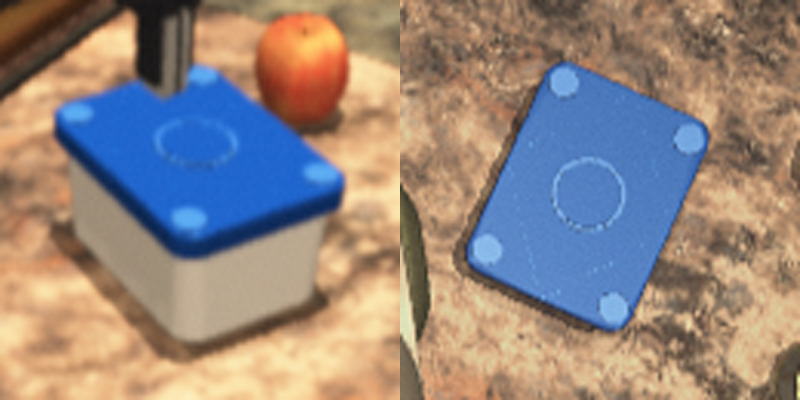

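View pics/scene9.png

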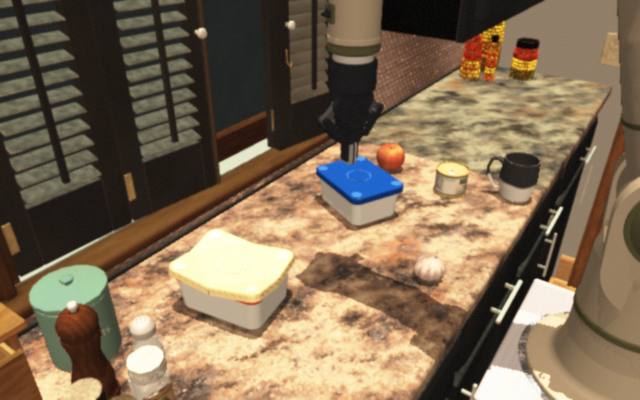

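The lid is flat all round, with no orange seal showing and even shading. The tub is where it started, and the arm is clear of everything.

```bash
python3 -c "
from bench import *
print(hand_in())"
```

```text
the job is handed in; nothing more can be done
None
```

I pressed the blue lid's four corners down one after another with the closed fingertips, then lifted clear and handed the job in at about 9.4 s.

- **Lid:** each corner stopped hard at 27–36 N at the last readings. For the third corner I read 23 N and pressed 1 mm further without reading it again. The fingertips ended at about 74–75 mm, which is the seated height. The last pictures show the lid flat and evenly shaded with no orange seal visible. I judged flushness from these fingertip heights and the pictures; I did not measure each mark's height separately.
- **Blue tub:** by eye in the last pictures it stands upright where it was.
- **Cream tub:** it was not approached closely and looks unmoved.
- **Disagreements:** the camera estimates of the thumb marks differed by up to about 6 mm between views. The network's wrist-camera estimates were 15–25 mm off, so I did not use them. I aimed at points worked out from the thumb marks I picked in the top, scene and wrist pictures.

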